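# Brush the brake-job scraps off the bamboo ledge

### The job

Take the hand brush from its rubber mat and sweep the three metal scraps off the bamboo ledge into the open catch tray that stands against one end of it; move the scraps with the brush only, never with the gripper. Then stand the brush, bristles down, in the middle of its mat again, and leave the caliper, the cup, the tire-lever holder and the spanner where they are.

Things in the scene. Friction and masses are not known exactly. Their poses are not given: they have to be found in the camera images.
- ledge: Fixed smooth bamboo ledge; its flat top, 55 mm above the counter, spans own x -115 to +215 and y -140 to +140 mm. Origin: on the counter under the centre of the bay to be swept; x points about away from the robot, y along the bay. Behind the bay (x 118 to 215 mm) is a display strip with bystanders up to 100 mm tall
- ledge_bay (a point): Centre of the swept bay on the ledge's top, axes as the ledge's. Two low rails along y, 14 mm high, bound it with inner faces at x = -105 and +108 mm; its ends at y = -140 and +140 mm are open and level. At start the scraps lie within x -75 to +75, y -45 to +45 mm
- tray: Fixed open steel catch tray, 230 x 100 x 48 mm outside (x, y, z), walls 3 mm, parallel to the ledge and 2 mm from its left (+y) or right (-y) end; its rim is 7 mm below the ledge top. Origin: centre of its underside; the long side is own x
- tray_in (a point): Centre of the tray's inner floor, axes as the tray's; the inside is 224 x 94 mm and 45 mm deep
- toolbox: Fixed closed aluminium toolbox with hinged flap, 200 x 100 x 76 mm whose flap carries a knob at own x = -70 mm, its top 125 mm above the counter; it stands against the ledge end that the tray does not take. Origin: centre of its underside
- mat: Fixed black rubber mat, 180 x 85 x 4 mm, home of the brush, on the counter to the right (-y) of the ledge. Origin: centre of its underside; long side is own x
- brush: Loose hand brush, 130 g, standing on its bristles on the mat. Origin: centre of the underside of the bristles; z up, long side along own x. Stiff bristle block 130 x 34 mm and 30 mm high, wooden back 130 x 36 mm from 30 to 46 mm height, and on it a central upright grip 90 mm long (x), 22 mm thick (y), from 44 to 86 mm height: pinch it across y from above with the fingertips above 46 mm
- pad_stub: Loose scrap: worn brake-pad stub, steel plate 34 x 24 x 4 mm with a dark block 28 x 22 mm on it, 18 mm high in all, 45 g. Origin: centre of its underside at the start
- nut: Loose scrap: big hexagon nut, 30 mm across flats, 16 mm high, 60 g. Origin: centre of its underside at the start
- tube_end: Loose scrap: dark steel tube offcut standing on end, 34 mm outside diameter, 22 mm high, 30 g. Origin: centre of its lower end at the start
- caliper: Bystander: steel brake caliper 64 x 54 x 44 mm on the ledge's display strip. Origin: centre of its underside
- cup: Bystander: grey ceramic cup, 66 mm across, 70 mm high, on the display strip. Origin: centre of its underside
- lever_holder: Bystander: slotted black holder, foot 60 x 60 mm, with an upright blue plastic tire lever, 98 mm high in all, on the display strip. Origin: centre of its underside
- spanner: Bystander: flat chrome spanner 145 x 34 x 6 mm lying on the counter beyond the mat. Origin: about mid-length, on its underside
Not all that is in view belongs to the job. What is shaped like the brush but purple or red is not meant.

How it is judged:
On the way, in this order (a step that is already met when the one before it is completed fails the run):
1. the brush is lifted off its mat (height (world z) of brush above 0.03 m), for 0.2 s.
2. all three scraps lie in the catch tray (x of pad_stub in the frame of tray_in between -0.115 and 0.115 m and y of pad_stub in the frame of tray_in between -0.05 and 0.05 m and z of pad_stub in the frame of tray_in between -0.01 and 0.044 m and x of nut in the frame of tray_in between -0.115 and 0.115 m and y of nut in the frame of tray_in between -0.05 and 0.05 m and z of nut in the frame of tray_in between -0.01 and 0.044 m and x of tube_end in the frame of tray_in between -0.115 and 0.115 m and y of tube_end in the frame of tray_in between -0.05 and 0.05 m and z of tube_end in the frame of tray_in between -0.01 and 0.044 m), for 0.2 s.
At the end, for the whole second after the job is handed in: All three scraps lie inside the catch tray, below its rim (inside its outline, origin less than 44 mm above its floor); the brush stands released and at rest on its bristles on the mat, its centre within 40 mm of the mat's centre and leaning less than 0.12 rad (all of step 2 and horizontal distance between brush and mat below 0.04 m and height (world z) of brush below 0.012 m and angle between brush's own z axis and vertical below 0.12 rad and linear speed of brush below 0.03 m/s); the robot touches nothing.
It fails at once if the gripper or arm touches a scrap (contact force between any of the fingers, the arm and pad_stub above 0.5 N or contact force between any of the fingers, the arm and nut above 0.5 N or contact force between any of the fingers, the arm and tube_end above 0.5 N).
It fails at once if the brake caliper is moved more than 20 mm (distance of caliper from where it was at the start of the episode above 0.02 m).
It fails at once if the cup is moved more than 20 mm (distance of cup from where it was at the start of the episode above 0.02 m).
It fails at once if the tire-lever holder is moved more than 20 mm (distance of lever_holder from where it was at the start of the episode above 0.02 m).
It fails at once if the spanner is moved more than 20 mm (distance of spanner from where it was at the start of the episode above 0.02 m).
It also fails if it takes over 58 s, if anything falls off the work surface, if the arm or the gripper's body presses on something with over 40 N, if the wrist force passes 120 N, or if a joint passes its speed limit or range.

### The arm

A 7-joint arm with a two-finger parallel gripper is mounted at the origin on the work surface. World frame = base frame: x ahead of the robot, y to its left, z up, the work surface at z = 0. Lengths are in m, angles in rad, forces in N, time in s.
With the tool pointing down it reaches from about 0.4 to 0.85 m from the base axis. Payload 4.5 kg.
Tool frame: the origin (TCP) lies on the centre line of the jaws, within the pads' length; the fingertips stand 17 mm ahead of it and the grasp point (between the pads) lies 2 mm behind it (r.tip_reach is the distance from the TCP to the fingertips, in m); z points along the fingers, y is the line along which they close (so a half turn about z gives the same grasp; the last joint's range is limited). The gripper opens to 88 mm and grips with 3 to 60 N. Pads are 18 mm wide; open, the fingers measure 123 mm over their backs; the gripper's body (75 mm by 187 mm) begins 45 mm behind the grasp point.
Start: joints at [1.246, 0.689, -0.195, 1.565, 0.157, 0.902, -0.215], TCP at [0.219, -0.585, 0.256] pointing down, gripper open.
Joint ranges: [-3.01, 3.01], [-0.46, 2.08], [-1.47, 1.51], [0.13, 2.56], [-1, 4.14], [0.04, 2.09], [-2.66, 2.66]. Speed limits (rad/s): [2.57, 2.57, 3.14, 3.14, 3.14, 3.14, 3.14].

### API

Orientations are given as a unit quaternion [x, y, z, w].
In Python, from plant import r gives the robot as it stands.
- The arm moves only by the tool step_arm, never from a script. Its argument "steps" is a list of rows, each a list of 7 numbers: the shift along the tool's x, y, z in cm, then the turn, a rotation vector about the tool's x, y, z in degrees, then the gripper's target within -1 to 1 (shut at 1, half-way at 0, fully open at -1). A call has 1 to 8 rows; each row shifts and turns the commanded pose from where the row before left it, along the tool's axes as they then stand; what a row does not reach is not made up. A row lasts 1/8 s, in which the tool goes at most 62.5 mm and 10.7 degrees, less where a joint would pass 70% of its speed; a pose out of reach is approached as far as the arm can. A call with a gripper value outside its range is refused whole. The fingers move at their own pace and stop on an object; "force" is the grip in N (left out, the last holds). Time passes only in rows, so rows that do not move let the fingers close. It gives the time, the measured TCP pose, the force, the opening and the grip force at its end, in the units of the state.
- r.get_state(): the state, without advancing time (a new reading comes with each control period).
- r.snapshot(name): name is "scene" or "top" or "wrist"; returns a dict with "pixels" (384x512x3 uint8, red, green, blue), "fx", "fy", "cx", "cy" (pixels), "cam_to_world" (4x4, takes a point from camera to world coordinates). Camera axes: x right, y down, z forward; pixel columns grow to the right and rows downward; lengths in m; the calibration is good to about 2 mm. A picture is of the moment at which its call begins. There is no depth.
- r.finish_job(): hands the job in; it is judged then, once.
The state is a dict: "clock": time; "q": joint angles; "qd": joint speeds; "joint_torque": joint torques, N m; "tool_pos": TCP position; "eef_rot": TCP orientation; "contact_force": force on the tool from outside, world axes, zero at the start; "moment": the same for the moment, N m; "opening": opening from 0.0 (shut) to 1.0 (fully open); "finger_force": force on a finger pad.
Only numpy, scipy, OpenCV 4.12 (cv2) and the standard library are available. Lean on these libraries where they do the work, as an engineer would, in place of code of your own. Each camera call takes 0.05 s, during which the arm holds its last target. There are 200 camera calls.

## Working session

There is one attempt and no reset: what is moved stays moved. The work goes in short steps, Python scripts to look and compute and a tool call to move; the robot and the scene stay as the last step left them, time stands still between calls to the robot, and variables do not carry over. Pictures are saved under pics/ and viewed, at most 12 in all, crops included, and the job is handed in when it is done.

Besides the shell and the picture viewer there is one more tool, called as name([rows], argument=value, ...), one row to a line, values as JSON. step_arm: Moves the arm, as the interface text tells. Its arguments: {"type":"object","properties":{"steps":{"type":"array","items":{"type":"array","items":{"type":"number"}}},"force":{"type":"number"}},"required":["steps"]}

```bash
mkdir -p pics; ls; cat > h.py <<'E'
import numpy as np, cv2
from plant import r
def snap(n,f=None):
    s=r.snapshot(n)
    if f: cv2.imwrite('pics/'+f,s['pixels'][:,:,::-1])
    return s
def ray(s,u,v,z):
    T=np.array(s['cam_to_world']); d=T[:3,:3]@np.array([(u-s['cx'])/s['fx'],(v-s['cy'])/s['fy'],1]); o=T[:3,3]
    return o+d*(z-o[2])/d[2]
def proj(s,p):
    T=np.linalg.inv(np.array(s['cam_to_world'])); c=T[:3,:3]@np.array(p)+T[:3,3]
    return s['fx']*c[0]/c[2]+s['cx'],s['fy']*c[1]/c[2]+s['cy']
E
python3 - <<'E'
from h import *
a=[snap('top','top0.png'),snap('scene','scene0.png')]
import pickle;pickle.dump(a,open('s0.pkl','wb'))
for s in a: print(np.round(s['cam_to_world'],3).tolist(),s['fx'])
im=np.hstack([cv2.imread('pics/top0.png'),])
cv2.imwrite('pics/t.png',cv2.resize(im,(800,600),interpolation=cv2.INTER_CUBIC))
st=r.get_state();print(st['tool_pos'],st['eef_rot'],st['opening'],st['clock'])
E
```

```text
pics
[[-0.005, -0.998, 0.064, 0.414], [-1.0, 0.006, 0.007, -0.119], [-0.007, -0.064, -0.998, 1.502], [0.0, 0.0, 0.0, 1.0]] 489.6093220998381
[[-0.725, 0.552, -0.412, 0.991], [0.688, 0.593, -0.418, 0.386], [0.014, -0.586, -0.81, 1.004], [0.0, 0.0, 0.0, 1.0]] 398.7444365747076
[ 0.2192691  -0.58471847  0.25500346] [ 9.83941607e-01  1.78488815e-01 -1.99151654e-04 -7.85719147e-04] 1.0028406142714295 0.1
```

View pics/t.png

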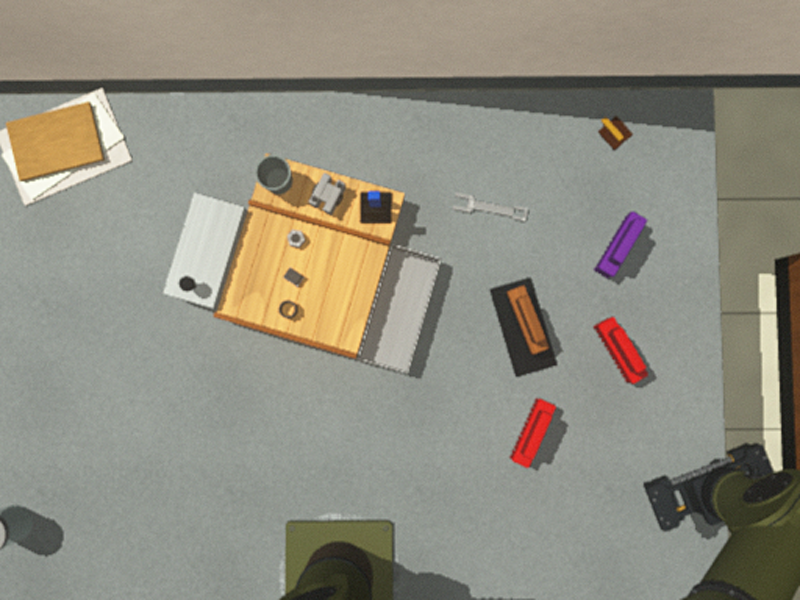

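View pics/scene0.png

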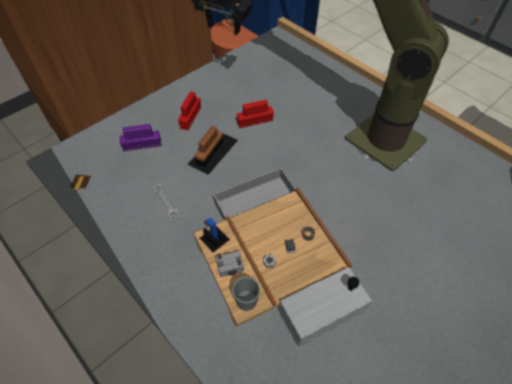

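Top view (800-px scale): the brush I want is the brown one on the black mat at (528,320). It could be confused with the purple brush at (620,245) and the red ones at (622,350) and (535,433). Scraps are the tube (289,310), pad (294,277) and nut (296,240). The tray is at the right (-y) end and the toolbox with its knob is on the left.

```bash
cat > m.py <<'E'
from h import *
import pickle
top,sc=pickle.load(open('s0.pkl','rb'))
def comp(mask,roi):
    m=np.zeros_like(mask);x0,y0,x1,y1=roi;m[y0:y1,x0:x1]=mask[y0:y1,x0:x1]
    n,l,st,c=cv2.connectedComponentsWithStats(m.astype(np.uint8))
    return l==1+np.argmax(st[1:,4])
def rect(s,m,z):
    v,u=np.nonzero(m); P=np.array([ray(s,a,b,z)[:2] for a,b in zip(u,v)])
    (c,wh,a)=cv2.minAreaRect((P*1000).astype(np.float32)); 
    return np.round(c,1),np.round(wh,1),round(a,1)
p=top['pixels'];hsv=cv2.cvtColor(p,cv2.COLOR_RGB2HSV);H,S,V=[hsv[...,i].astype(int) for i in range(3)]
wood=(S>60)&(H>8)&(H<28)&(V>110)
k=.64
R=lambda *a:[int(x*k) for x in a]
w=comp(wood,R(200,140,410,370)); w=cv2.morphologyEx(w.astype(np.uint8),cv2.MORPH_CLOSE,np.ones((15,15)))
print('ledge',rect(top,w>0,.055), w.sum())
mat=(V<60); mm=comp((V<70)|wood,R(485,270,560,380)); print('mat',rect(top,mm,.004))
b=comp(wood,R(495,275,555,365)); print('brush',rect(top,b,.05))
for n,roi,z in [('tube',(275,298,303,322),.077),('pad',(283,264,308,288),.07),('nut',(284,229,308,250),.07)]:
    m=comp(~((S>75)&(V>130)),R(*roi)); v,u=np.nonzero(m); print(n,m.sum(),u.mean(),v.mean(),rect(top,m,z))
crop=p[90:250,90:370]; cv2.imwrite('pics/c1.png',cv2.resize(crop,(800,457),interpolation=cv2.INTER_CUBIC)[:,:,::-1])
E
python3 m.py
```

```text
ledge (array([613.9,  52.7]), array([285. , 332.1]), 73.2) 9690
mat (array([ 476.4, -361.4]), array([177.2,  84.8]), 16.1)
brush (array([ 488. , -361.8]), array([129.2,  36. ]), 20.5)
tube 51 184.5686274509804 198.01960784313727 (array([507.2,  88.5]), array([32.3, 29.3]), 89.7)
pad 76 187.68421052631578 177.1184210526316 (array([568.9,  79.9]), array([32.9, 19.6]), 56.1)
nut 97 189.05154639175257 152.2680412371134 (array([643.7,  76.7]), array([29.9, 29.6]), 0.1)
```

View pics/c1.png

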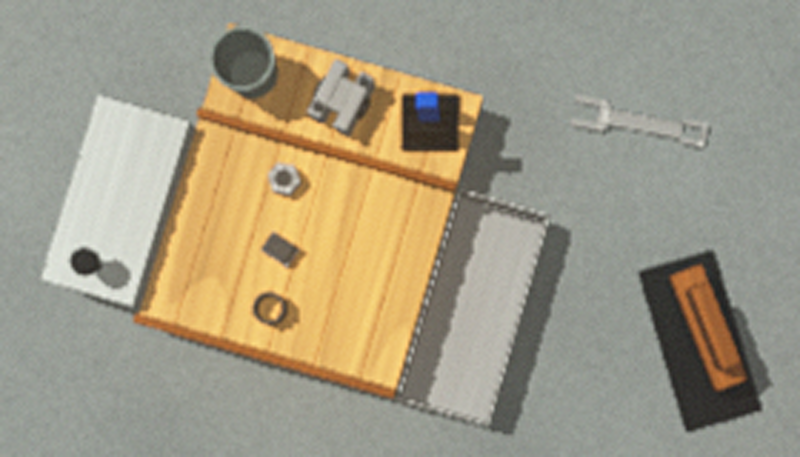

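The sizes check out: ledge 285x332, mat 177x85 and brush 129x36 mm. The crop confirms the brown brush on the black mat, at about (710,325) in the crop. Now I'll approach above the brush; the tool yaw already matches.

step_arm([
  [5.5, -1.9, 1, 0, 0, 0, -1],
  [5.5, -1.9, 1, 0, 0, 0, -1],
  [5.5, -1.9, 1, 0, 0, 0, -1],
  [5.5, -1.9, 1, 0, 0, 0, -1],
  [5.5, -1.9, 1, 0, 0, 0, -1],
  [5.5, -1.9, 1, 0, 0, 0, -1],
  [0, 0, 0, 0, 0, 0, -1],
  [0, 0, 0, 0, 0, 0, -1],
], force=50)

```text
clock: 1.1
tool_pos: [0.4877, -0.3629, 0.1953]
eef_rot: [0.984, 0.178, -0.001, 0.0]
contact_force: [-0.9, -0.3, 0.4]
opening: 0.999
finger_force: 0.0
```

```bash
cat > tool.py <<'E'
from h import *
from scipy.spatial.transform import Rotation as Ro
def info():
    st=r.get_state(); R=Ro.from_quat(st['eef_rot']).as_matrix(); p=np.array(st['tool_pos'])
    print('t',round(st['clock'],2),'p',np.round(p*1000,1),'xang',round(np.degrees(np.arctan2(R[1,0],R[0,0])),2),'zdir',np.round(R[:,2],3),'F',np.round(st['contact_force'],1),'op',round(st['opening'],3),'ff',np.round(st['finger_force'],1),'q7',np.round(st['q'][6],2))
    return p,R
def to(w):
    p,R=info(); print('tool cm',np.round(R.T@(np.array(w)-p)*100,2))
L0=np.array([.566,.067]);a=np.radians(-16.8)
def led(x,y,z): return np.array([L0[0]+x*np.cos(a)-y*np.sin(a),L0[1]+x*np.sin(a)+y*np.cos(a),z])
def inled(P): d=np.array(P)[:2]-L0; return np.round([d[0]*np.cos(a)+d[1]*np.sin(a),-d[0]*np.sin(a)+d[1]*np.cos(a)],4)*1000
E
python3 - <<'E'
from tool import *
to([.488,-.362,.072])
s=snap('wrist'); cv2.imwrite('pics/w1.png',s['pixels'][:,:,::-1])
p=s['pixels'];hsv=cv2.cvtColor(p,cv2.COLOR_RGB2HSV);H,S,V=[hsv[...,i].astype(int) for i in range(3)]
m=(H>5)&(H<28)&(S>90)&(V>90); n,l,stt,c=cv2.connectedComponentsWithStats(m.astype(np.uint8)); i=1+np.argmax(stt[1:,4]); print(stt[i],c[i],[np.round(ray(s,*c[i],z)[:2]*1000) for z in (.05,.09)],proj(s,[.488,-.362,.09]),np.round(s['cam_to_world'],2).tolist())
E
```

```text
t 1.1 p [ 487.7 -362.9  195.3] xang 20.56 zdir [-0.002 -0.    -1.   ] F [-0.9 -0.3  0.4] op 0.999 ff 0.0 q7 -0.77
tool cm [ 0.08 -0.07 12.33]
[ 243  117   38  126 3803] [259.96870891 175.14725217] [array([ 495., -360.]), array([ 504., -356.])] (np.float64(259.45790146663586), np.float64(194.64344194679143)) [[0.35, -0.89, -0.28, 0.56], [-0.94, -0.33, -0.11, -0.34], [0.0, 0.3, -0.95, 0.33], [0.0, 0.0, 0.0, 1.0]]
```

View pics/w1.png

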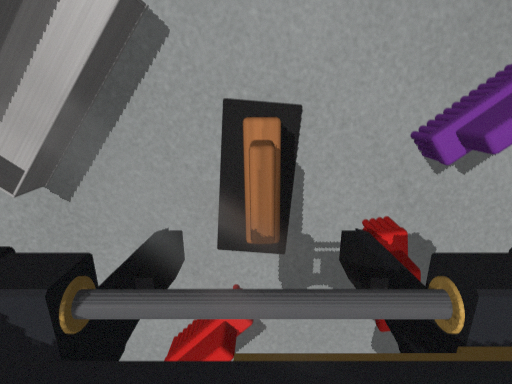

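Wrist view: the brown brush is centred between the jaws. Its back reaches the far end at about (262,118), and the grip spans rows 142–242 around column 263. I'll check these by ray casting.

```bash
python3 - <<'E'
from tool import *
s=snap('wrist')
T=np.array(s['cam_to_world'])
for n,u,v,z in [('back far',262,118,.05),('grip far top',262,147,.09),('grip near top',262,241,.09),('mat fl',222,99,.004),('mat fr',301,105,.004),('mat nr',285,253,.004),('mat nl',219,248,.004)]: print(n,np.round(ray(s,u,v,z)*1000))
st=r.get_state();p=np.array(st['tool_pos']);ax=np.array([np.cos(.3588),np.sin(.3588)])
for n,u,v,z in [('back far',262,118,.05),('grip far top',262,147,.09),('grip near top',262,241,.09)]: d=(ray(s,u,v,z)-p)[:2]*1000; print(n,d@ax,d@[-ax[1],ax[0]])
E
```

```text
back far [ 546. -344.   50.]
grip far top [ 526. -351.   90.]
grip near top [ 447. -381.   90.]
mat fl [ 547. -298.    4.]
mat fr [ 571. -379.    4.]
mat nr [ 400. -429.    4.]
mat nl [ 378. -349.    4.]
back far 62.5486404678361 -1.3513784392960915
grip far top 41.738718749541 -1.1873818050735263
grip near top -43.12163529165644 -1.0791235095138703
```

Grip is within 1–2 mm of the tool axis, so I'll descend, close and lift.

step_arm([
  [0, 0.1, 4, 0, 0, 0, -1],
  [0, 0, 4, 0, 0, 0, -1],
  [0, 0, 3, 0, 0, 0, -1],
  [0, 0, 1.3, 0, 0, 0, -1],
  [0, 0, 0, 0, 0, 0, 1],
  [0, 0, 0, 0, 0, 0, 1],
  [0, 0, 0, 0, 0, 0, 1],
  [0, 0, 0, 0, 0, 0, 1],
], force=50)

```text
clock: 2.2
tool_pos: [0.4892, -0.3638, 0.0735]
eef_rot: [0.984, 0.178, 0.0, 0.001]
contact_force: [0.1, 0.7, -0.4]
opening: 0.574
finger_force: 0.0
```

step_arm([
  [0, 0, 0, 0, 0, 0, 1],
  [0, 0, -3, 0, 0, 0, 1],
  [0, 0, -5, 0, 0, 0, 1],
  [0, 0, -5, 0, 0, 0, 1],
  [0, 0, -3, 0, 0, 0, 1],
  [0, 0, 0, 0, 0, 0, 1],
], force=50)

```text
clock: 2.95
tool_pos: [0.4901, -0.3643, 0.2354]
eef_rot: [0.984, 0.178, 0.002, 0.002]
contact_force: [-0.8, -0.6, -0.3]
opening: 0.007
finger_force: 0.0
```

```bash
python3 - <<'E'
from tool import *
for x,y,z in [(36,85,.24)]: 
    t=led(x/1e3,y/1e3,z); print(t,np.hypot(*t[:2])); to(t)
s=snap('wrist'); cv2.imwrite('pics/w2.png',s['pixels'][:,:,::-1])
E
```

```text
[0.6250312  0.13796701 0.24      ] 0.6400772635814007
t 2.95 p [ 490.1 -364.3  235.4] xang 20.55 zdir [ 0.005 -0.003 -1.   ] F [-0.8 -0.6 -0.3] op 0.007 ff 0.0 q7 -0.76
tool cm [ 30.27 -42.29  -0.55]
```

View pics/w2.png

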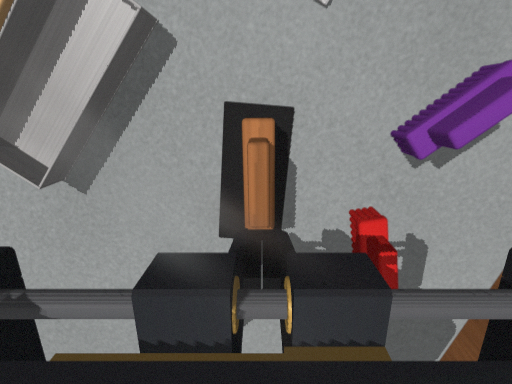

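Wrist view: the fingers closed slower than I allowed for, so the lift came too early. The brush still stands undisturbed at (260,172). Reopening and retrying.

step_arm([
  [0, 0, 0, 0, 0, 0, -1],
  [0, 0, 0, 0, 0, 0, -1],
  [0, 0, 0, 0, 0, 0, -1],
  [0, 0, 0, 0, 0, 0, -1],
  [0, 0, 0, 0, 0, 0, -1],
  [0, 0, 0, 0, 0, 0, -1],
  [0, 0, 0, 0, 0, 0, -1],
], force=50)

```text
clock: 3.88
tool_pos: [0.4888, -0.3635, 0.2328]
eef_rot: [0.984, 0.178, 0.0, 0.0]
contact_force: [-0.8, -0.3, 0.7]
opening: 0.773
finger_force: 0.0
```

```bash
python3 - <<'E'
from tool import *
s=snap('wrist')
st=r.get_state();p=np.array(st['tool_pos']);ax=np.array([np.cos(.3588),np.sin(.3588)])
hsv=cv2.cvtColor(s['pixels'],cv2.COLOR_RGB2HSV);H,S,V=[hsv[...,i].astype(int) for i in range(3)]
m=(H>5)&(H<28)&(S>90)&(V>60);m[:90]=0;m[235:]=0;m[:,:220]=0;m[:,310:]=0
print([(v,np.nonzero(m[v])[0][[0,-1]]) for v in (125,150,180,210,225)],np.nonzero(m.any(1))[0][[0,-1]])
for n,u,v,z in [('back far',260,119,.05),('grip far top',260,143,.09),('grip near top',258,228,.09)]: d=(ray(s,u,v,z)-p)[:2]*1000; print(n,d@ax,d@[-ax[1],ax[0]])
to([.4885,-.363,.0725])
E
```

```text
[(125, array([244, 277])), (150, array([244, 276])), (180, array([245, 276])), (210, array([246, 276])), (225, array([247, 276]))] [116 228]
back far 59.537873440392346 0.46544125719383445
grip far top 39.80157156730477 0.35594258354150377
grip near top -47.34671086406003 2.5305855429107034
t 3.92 p [ 488.8 -363.5  232.8] xang 20.56 zdir [ 0. -0. -1.] F [ 0.  -0.3 -0.1] op 0.821 ff 0.0 q7 -0.76
tool cm [-1.000e-02 -6.000e-02  1.603e+01]
```

step_arm([
  [-0.3, 0, 5, 0, 0, 0, -1],
  [0, 0, 5, 0, 0, 0, -1],
  [0, 0, 4, 0, 0, 0, -1],
  [0, 0, 2, 0, 0, 0, -1],
  [0, 0, 0, 0, 0, 0, 1],
  [0, 0, 0, 0, 0, 0, 1],
  [0, 0, 0, 0, 0, 0, 1],
  [0, 0, 0, 0, 0, 0, 1],
], force=50)

```text
clock: 4.92
tool_pos: [0.4865, -0.365, 0.0738]
eef_rot: [0.984, 0.178, 0.001, 0.001]
contact_force: [0.5, -0.6, -0.6]
opening: 0.568
finger_force: 0.0
```

step_arm([
  [0, 0, 0, 0, 0, 0, 1],
  [0, 0, 0, 0, 0, 0, 1],
  [0, 0, 0, 0, 0, 0, 1],
  [0, 0, 0, 0, 0, 0, 1],
  [0, 0, 0, 0, 0, 0, 1],
  [0, 0, 0, 0, 0, 0, 1],
  [0, 0, 0, 0, 0, 0, 1],
], force=50)

```text
clock: 5.8
tool_pos: [0.486, -0.3646, 0.0727]
eef_rot: [0.984, 0.178, -0.0, 0.0]
contact_force: [-0.7, 0.2, 0.7]
opening: 0.247
finger_force: 49.9
```

step_arm([
  [0, 0, -3, 0, 0, 0, 1],
  [0, 0, -4, 0, 0, 0, 1],
  [0, 0, -4, 0, 0, 9.3, 1],
  [0, 0, -4, 0, 0, 9.3, 1],
  [0, 0, -2, 0, 0, 9.4, 1],
  [0, 0, 0, 0, 0, 9.4, 1],
  [0, 0, 0, 0, 0, 0, 1],
])

```text
clock: 6.68
tool_pos: [0.4859, -0.3643, 0.2427]
eef_rot: [0.989, -0.145, -0.0, 0.0]
contact_force: [0.4, -0.3, -1.0]
opening: 0.247
finger_force: 49.9
```

```bash
python3 - <<'E'
from tool import *
to(led(.036,.085,.24))
s=snap('wrist'); cv2.imwrite('pics/w3.png',s['pixels'][:,:,::-1])
E
```

```text
t 6.67 p [ 485.9 -364.3  242.7] xang -16.73 zdir [-0.001 -0.    -1.   ] F [ 0.4 -0.3 -1. ] op 0.247 ff 49.9 q7 -1.25
tool cm [ -1.13 -52.11   0.25]
```

View pics/w3.png

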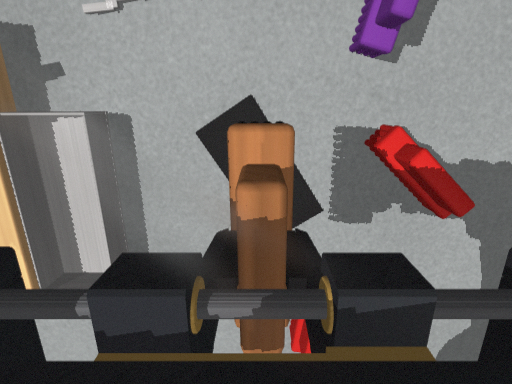

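Brush is held squarely, with the far end of its back at about (262,124). Moving over to the start of the first lane.

step_arm([
  [-0.1, -4, 0, 0, 0, 0, 1],
  [-0.2, -6, 0, 0, 0, 0, 1],
  [-0.2, -6, 0, 0, 0, 0, 1],
  [-0.2, -6, 0, 0, 0, 0, 1],
  [-0.2, -6, 0, 0, 0, 0, 1],
  [-0.2, -6, 0, 0, 0, 0, 1],
  [0, -6, 0, 0, 0, 0, 1],
  [0, -6, 0, 0, 0, 0, 1],
])

```text
clock: 7.72
tool_pos: [0.6088, 0.0807, 0.2421]
eef_rot: [0.989, -0.145, -0.0, 0.0]
contact_force: [1.7, -0.6, -1.3]
opening: 0.244
finger_force: 49.9
```

step_arm([
  [0, -4, 0, 0, 0, 0, 1],
  [0, -2, 0, 0, 0, 0, 1],
  [0, 0, 0, 0, 0, 0, 1],
  [0, 0, 0, 0, 0, 0, 1],
])

```text
clock: 8.22
tool_pos: [0.6259, 0.1331, 0.2426]
eef_rot: [0.989, -0.148, -0.0, 0.001]
contact_force: [-0.4, -0.1, -0.9]
opening: 0.244
finger_force: 49.9
```

```bash
python3 - <<'E'
from tool import *
p,R=info(); print('tcp in ledge',inled(p))
s=snap('wrist'); cv2.imwrite('pics/w4.png',s['pixels'][:,:,::-1])
print('brush far end, tool', (R.T@(ray(s,262,124,p[2]-.0227)-p))*1000)
E
```

```text
t 8.22 p [625.9 133.1 242.6] xang -17.0 zdir [-0.001 -0.002 -1.   ] F [-0.4 -0.1 -0.9] op 0.244 ff 49.9 q7 -2.05
tcp in ledge [38.2 80.6]
brush far end, tool [66.31504943  1.03641207 22.69866593]
```

View pics/w4.png

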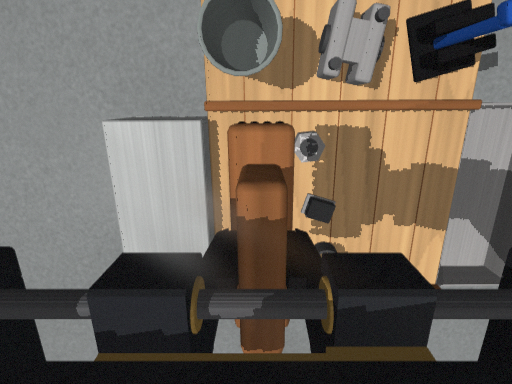

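Wrist view: brush is at the bay's toolbox end. Nut is at (309,147), pad at (320,208), tube at (325,247), the rail at row 105 and the display items are beyond it. Checking the ledge frame from here.

```bash
python3 - <<'E'
from tool import *
s=snap('wrist')
for n,u,v,z in [('rail in L',230,110,.067),('rail in R',450,109,.067),('left end',206,60,.055),('right end up',475,95,.055),('right end low',448,270,.055),('nut',309,147,.067),('pad',320,208,.065),('tube',325,250,.077)]: print(n,inled(ray(s,u,v,z)))
to(led(.036,.085,.1245))
E
```

```text
rail in L [107.9 110.9]
rail in R [ 108.  -113.8]
left end [156.3 134.6]
right end up [ 121.7 -144.9]
right end low [ -87.8 -156. ]
nut [69.9 28.6]
pad [ 0.2 12.7]
tube [-46.6   6.7]
t 8.32 p [626.  133.4 242.8] xang -17.03 zdir [-0.    -0.002 -1.   ] F [-0.3  0.2 -0.5] op 0.244 ff 49.9 q7 -2.05
tool cm [-0.23 -0.43 11.83]
```

Frame agrees (rail at x = 108 mm, as specified). Lowering, then sweeping lane A.

step_arm([
  [-0.3, -0.4, 4, 0, 0, 0, 1],
  [0, 0, 4, 0, 0, 0, 1],
  [0, 0, 2.7, 0, 0, 0, 1],
  [0, 0, 1, 0, 0, 0, 1],
  [0, 0, 0, 0, 0, 0, 1],
])

```text
clock: 8.95
tool_pos: [0.6247, 0.1401, 0.1259]
eef_rot: [0.989, -0.147, 0.0, 0.0]
contact_force: [-0.2, 0.0, -0.4]
opening: 0.243
finger_force: 49.9
```

```bash
python3 - <<'E'
from tool import *
p,R=info();print(inled(p));to(led(.036,-.165,.1255))
E
```

```text
t 8.95 p [624.7 140.1 125.9] xang -16.9 zdir [ 0. -0. -1.] F [-0.2  0.  -0.4] op 0.243 ff 49.9 q7 -2.04
[35. 87.]
t 8.95 p [624.7 140.1 125.9] xang -16.9 zdir [ 0. -0. -1.] F [-0.2  0.  -0.4] op 0.243 ff 49.9 q7 -2.04
tool cm [ 0.14 25.2   0.05]
```

step_arm([
  [0, 1, 0, 0, 0, 0, 1],
  [0, 1.5, 0, 0, 0, 0, 1],
  [0, 1.5, 0, 0, 0, 0, 1],
  [0, 1.5, 0, 0, 0, 0, 1],
  [0, 1.5, 0, 0, 0, 0, 1],
  [0, 1.5, 0, 0, 0, 0, 1],
  [0, 1.5, 0, 0, 0, 0, 1],
  [0, 1.5, 0, 0, 0, 0, 1],
])

```text
clock: 9.95
tool_pos: [0.5908, 0.03, 0.1257]
eef_rot: [0.989, -0.146, 0.0, 0.0]
contact_force: [0.4, 0.9, -0.1]
opening: 0.245
finger_force: 49.9
```

step_arm([
  [0, 1.5, 0, 0, 0, 0, 1],
  [0, 1.5, 0, 0, 0, 0, 1],
  [0, 1.5, 0, 0, 0, 0, 1],
  [0, 1.5, 0, 0, 0, 0, 1],
  [0, 1.5, 0, 0, 0, 0, 1],
  [0, 1.5, 0, 0, 0, 0, 1],
  [0, 1.5, 0, 0, 0, 0, 1],
  [0, 1.5, 0, 0, 0, 0, 1],
])

```text
clock: 10.95
tool_pos: [0.5558, -0.0852, 0.1257]
eef_rot: [0.989, -0.147, -0.0, 0.0]
contact_force: [0.1, 0.3, -0.8]
opening: 0.245
finger_force: 49.9
```

step_arm([
  [0, 1.5, 0, 0, 0, 0, 1],
  [0, 0.8, 0, 0, 0, 0, 1],
  [0, 0, 0, 0, 0, 0, 1],
  [0, 0, 0, 0, 0, 0, 1],
])

```text
clock: 11.45
tool_pos: [0.5499, -0.1052, 0.1257]
eef_rot: [0.989, -0.146, 0.0, -0.0]
contact_force: [0.3, -0.6, -2.2]
opening: 0.249
finger_force: 49.9
```

```bash
python3 - <<'E'
from tool import *
p,R=info();print(inled(p))
s=snap('wrist'); cv2.imwrite('pics/w5.png',s['pixels'][:,:,::-1])
to(led(-.037,.075,.24))
E
```

```text
t 11.45 p [ 549.9 -105.2  125.7] xang -16.78 zdir [ 0.     0.001 -1.   ] F [ 0.3 -0.6 -2.2] op 0.249 ff 49.9 q7 -1.71
[  34.4 -169.5]
t 11.5 p [ 549.9 -105.   125.7] xang -16.77 zdir [ 0.     0.001 -1.   ] F [ 1.1 -0.4 -1.3] op 0.247 ff 49.9 q7 -1.71
tool cm [ -7.12 -24.44 -11.42]
```

View pics/w5.png

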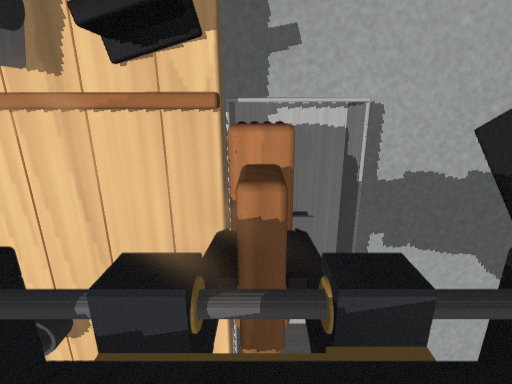

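Wrist view: the bay is clear of the nut and pad, with something dark in the tray beside the brush at (300,214). Only the tube remains, at (40,335). On to lane B.

step_arm([
  [0, 0, -3, 0, 0, 0, 1],
  [0, 0, -3, 0, 0, 0, 1],
  [-1.1, -4, 0, 0, 0, 0, 1],
  [-2, -6, 0, 0, 0, 0, 1],
  [-2, -6, 0, 0, 0, 0, 1],
  [-2, -5, 0, 0, 0, 0, 1],
  [0, -2, 0, 0, 0, 0, 1],
  [0, 0, 0, 0, 0, 0, 1],
])

```text
clock: 12.5
tool_pos: [0.5487, 0.1351, 0.1857]
eef_rot: [0.989, -0.145, 0.0, -0.0]
contact_force: [0.4, -1.1, -0.3]
opening: 0.246
finger_force: 49.9
```

```bash
python3 - <<'E'
from tool import *
p,R=info();print(inled(p));to(led(-.037,.06,.1255))
E
```

```text
t 12.5 p [548.7 135.1 185.7] xang -16.64 zdir [ 0.001  0.001 -1.   ] F [ 0.4 -1.1 -0.3] op 0.246 ff 49.9 q7 -2.08
[-36.2  60.2]
t 12.5 p [548.7 135.1 185.7] xang -16.64 zdir [ 0.001  0.001 -1.   ] F [ 0.4 -1.1 -0.3] op 0.246 ff 49.9 q7 -2.08
tool cm [-0.08  0.02  6.02]
```

step_arm([
  [0, 0, 3, 0, 0, 0, 1],
  [0, 0, 2, 0, 0, 0, 1],
  [0, 0, 1, 0, 0, 0, 1],
  [0, 0, 0, 0, 0, 0, 1],
  [0, 1, 0, 0, 0, 0, 1],
  [0, 1.5, 0, 0, 0, 0, 1],
  [0, 1.5, 0, 0, 0, 0, 1],
  [0, 1.5, 0, 0, 0, 0, 1],
])

```text
clock: 13.5
tool_pos: [0.5321, 0.0791, 0.126]
eef_rot: [0.989, -0.147, 0.0, 0.0]
contact_force: [-0.2, -0.1, -1.1]
opening: 0.246
finger_force: 49.9
```

step_arm([
  [0, 1.5, 0, 0, 0, 0, 1],
  [0, 1.5, 0, 0, 0, 0, 1],
  [0, 1.5, 0, 0, 0, 0, 1],
  [0, 1.5, 0, 0, 0, 0, 1],
  [0, 1.5, 0, 0, 0, 0, 1],
  [0, 1.5, 0, 0, 0, 0, 1],
  [0, 1.5, 0, 0, 0, 0, 1],
  [0, 1.5, 0, 0, 0, 0, 1],
])

```text
clock: 14.5
tool_pos: [0.4974, -0.0352, 0.1257]
eef_rot: [0.989, -0.146, 0.0, 0.0]
contact_force: [0.7, 0.4, -1.6]
opening: 0.242
finger_force: 49.9
```

step_arm([
  [0, 1.5, 0, 0, 0, 0, 1],
  [0, 1.5, 0, 0, 0, 0, 1],
  [0, 1.5, 0, 0, 0, 0, 1],
  [0, 0.6, 0, 0, 0, 0, 1],
  [0, 0, 0, 0, 0, 0, 1],
  [0, 0, -4, 0, 0, 0, 1],
  [0, 0, -4, 0, 0, 0, 1],
  [0, 0, -3, 0, 0, 0, 1],
])

```text
clock: 15.5
tool_pos: [0.4834, -0.0821, 0.2373]
eef_rot: [0.989, -0.146, 0.001, -0.0]
contact_force: [0.1, 0.8, -1.1]
opening: 0.242
finger_force: 49.9
```

```bash
python3 - <<'E'
from tool import *
p,R=info();print(inled(p)); to([.475,-.363,.235])
s=snap('top'); cv2.imwrite('pics/t2.png',cv2.resize(s['pixels'][90:260,120:380],(780,510),interpolation=cv2.INTER_CUBIC)[:,:,::-1])
E
```

```text
t 15.5 p [483.4 -82.1 237.3] xang -16.75 zdir [ 0.001  0.    -1.   ] F [ 0.1  0.8 -1.1] op 0.242 ff 49.9 q7 -1.77
[ -36.  -166.6]
t 15.5 p [483.4 -82.1 237.3] xang -16.75 zdir [ 0.001  0.    -1.   ] F [ 0.1  0.8 -1.1] op 0.242 ff 49.9 q7 -1.77
tool cm [ 7.29 27.14  0.22]
```

View pics/t2.png

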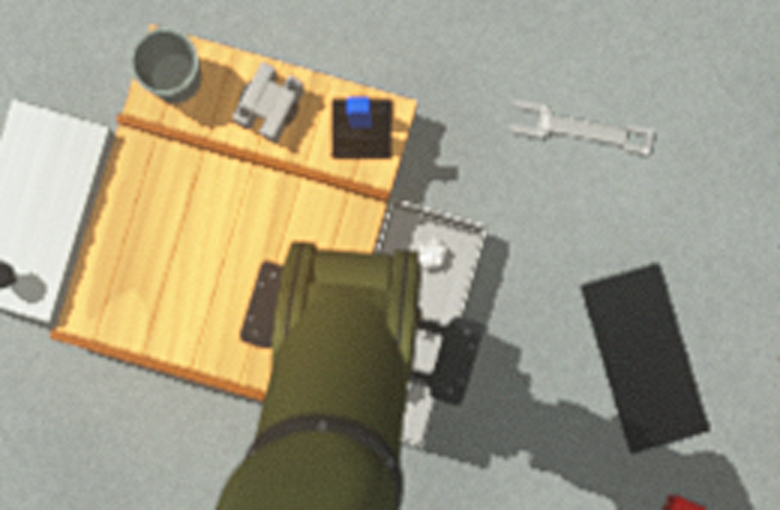

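Top view: the visible ledge is clear, the nut is in the tray at (432,250), bystanders are unmoved and the mat is empty at (645,358). Moving the brush to above the mat.

step_arm([
  [1, 4, 0, 0, 0, 0, 1],
  [1.5, 5.5, 0, 0, 0, 0, 1],
  [1.5, 5.5, 0, 0, 0, 0, 1],
  [1.5, 5.5, 0, 0, 0, 0, 1],
  [1.3, 4.6, 0, 0, 0, 0, 1],
  [0.5, 2, 0, 0, 0, 0, 1],
  [0, 0, 0, 0, 0, -8.2, 1],
  [0, 0, 0, 0, 0, -8.2, 1],
])

```text
clock: 16.55
tool_pos: [0.4749, -0.3616, 0.2352]
eef_rot: [1.0, -0.0, -0.0, -0.001]
contact_force: [-0.8, 0.2, -1.5]
opening: 0.247
finger_force: 49.9
```

step_arm([
  [0, 0, 0, 0, 0, -8.2, 1],
  [0, 0, 0, 0, 0, -8.2, 1],
  [0, 0, 0, 0, 0, 0, 1],
  [0, 0, 0, 0, 0, 0, 1],
])

```text
clock: 17.05
tool_pos: [0.4746, -0.3625, 0.2356]
eef_rot: [0.99, 0.138, -0.0, -0.0]
contact_force: [-0.9, 1.0, -1.6]
opening: 0.247
finger_force: 49.9
```

```bash
python3 - <<'E'
from tool import *
to([.475,-.363,.0735])
s=snap('top'); cv2.imwrite('pics/t3.png',cv2.resize(s['pixels'][90:260,120:380],(780,510),interpolation=cv2.INTER_CUBIC)[:,:,::-1])
E
```

```text
t 17.05 p [ 474.6 -362.5  235.6] xang 15.9 zdir [-0.     0.001 -1.   ] F [-0.9  1.  -1.6] op 0.247 ff 49.9 q7 -0.88
tool cm [ 0.03  0.07 16.21]
```

View pics/t3.png

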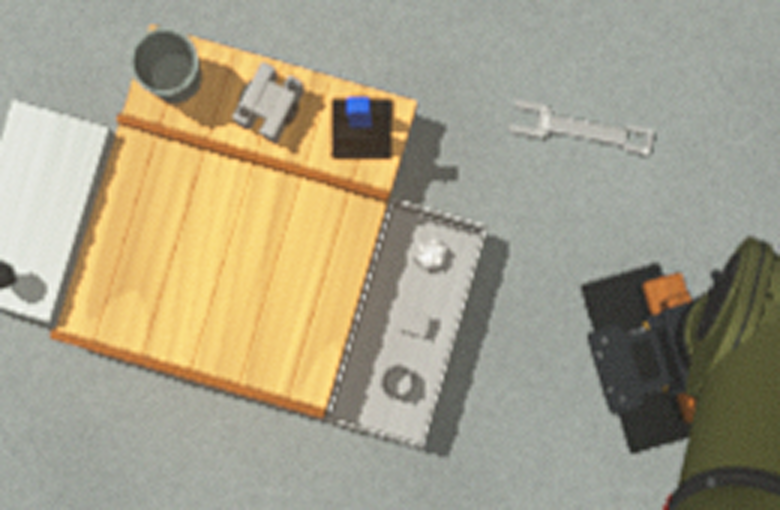

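Top view: nut (432,250), pad (422,328) and tube (403,384) all lie in the tray. Setting the brush down.

step_arm([
  [0, 0, 5, 0, 0, 0, 1],
  [0, 0, 5, 0, 0, 0, 1],
  [0, 0, 3.5, 0, 0, 0, 1],
  [0, 0, 1.8, 0, 0, 0, 1],
  [0, 0, 0.9, 0, 0, 0, 1],
  [0, 0, 0, 0, 0, 0, 1],
  [0, 0, 0, 0, 0, 0, -1],
  [0, 0, 0, 0, 0, 0, -1],
])

```text
clock: 18.1
tool_pos: [0.4749, -0.364, 0.0749]
eef_rot: [0.99, 0.139, 0.001, 0.001]
contact_force: [-0.5, -0.0, 0.1]
opening: 0.448
finger_force: 0.0
```

step_arm([
  [0, 0, 0, 0, 0, 0, -1],
  [0, 0, 0, 0, 0, 0, -1],
  [0, 0, 0, 0, 0, 0, -1],
  [0, 0, 0, 0, 0, 0, -1],
  [0, 0, 0, 0, 0, 0, -1],
  [0, 0, 0, 0, 0, 0, -1],
])

```text
clock: 18.85
tool_pos: [0.4742, -0.3635, 0.0737]
eef_rot: [0.99, 0.139, -0.0, 0.0]
contact_force: [0.7, 0.2, -0.3]
opening: 0.996
finger_force: 0.0
```

step_arm([
  [0, 0, -3, 0, 0, 0, -1],
  [0, 0, -5, 0, 0, 0, -1],
  [0, 0, -5, 0, 0, 0, -1],
  [-3, 0, -3, 0, 0, 0, -1],
  [-6, 0, 0, 0, 0, 0, -1],
  [-6, 0, 0, 0, 0, 0, -1],
  [-3, 0, 0, 0, 0, 0, -1],
  [0, 0, 0, 0, 0, 0, -1],
])

```text
clock: 19.85
tool_pos: [0.2984, -0.414, 0.2338]
eef_rot: [0.991, 0.136, -0.001, -0.0]
contact_force: [0.4, 0.8, 0.3]
opening: 1.002
finger_force: 0.0
```

```bash
python3 - <<'E'
from tool import *
info()
s=snap('wrist'); cv2.imwrite('pics/w6.png',s['pixels'][:,:,::-1])
E
```

```text
t 19.85 p [ 298.4 -414.   233.8] xang 15.67 zdir [-0.002 -0.    -1.   ] F [0.4 0.8 0.3] op 1.002 ff 0.0 q7 -0.65
```

View pics/w6.png

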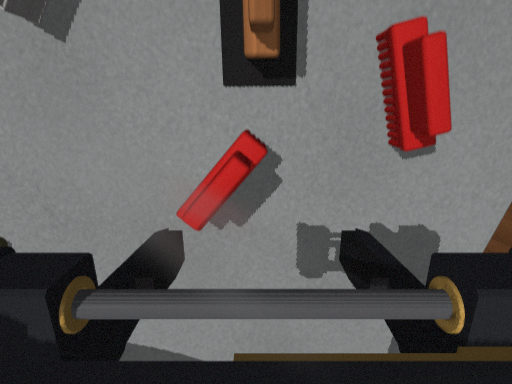

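Wrist view: the brush stands upright and centred on the mat at (262,30), and the gripper is free. A numeric check from the top camera, then hand in.

```bash
python3 - <<'E'
from tool import *
s=snap('top');hsv=cv2.cvtColor(s['pixels'],cv2.COLOR_RGB2HSV);H,S,V=[hsv[...,i].astype(int) for i in range(3)]
m=(S>60)&(H>5)&(H<28)&(V>90);k=np.zeros_like(m);k[172:245,312:360]=1;m&=k
v,u=np.nonzero(m);P=np.array([ray(s,a,b,.05)[:2]*1000 for a,b in zip(u,v)]).astype(np.float32)
rc=cv2.minAreaRect(P);print(rc)
if np.hypot(rc[0][0]-475,rc[0][1]+363)<20 and abs(max(rc[1])-130)<10: print(r.finish_job())
E
```

```text
((477.1078796386719, -361.9433898925781), (130.8794403076172, 37.513790130615234), 16.375680923461914)
the job is handed in; nothing more can be done
None
```

The job is handed in: all three scraps were swept into the tray with the brush, the brush stands about 2 mm from the mat's centre, and the bystanders looked unmoved in the last view of them; no verdict was returned.

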